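Seat the rib-spacing comb on a model wing and bolt it down

ROBOT

A 6-joint arm with a two-finger parallel gripper is mounted at the origin on the work surface. World frame = base frame: x ahead of the robot, y to its left, z up, the work surface at z = 0. Lengths are in m, angles in rad, forces in N, time in s.
With the tool pointing down it reaches from about 0.3 to 0.775 m from the base axis. Payload 14.6 kg.
Tool frame: the origin (TCP) lies between the finger pads; the fingertips stand 8 mm ahead of it and the grasp point (between the pads) lies 11 mm behind it; z points along the fingers, y is the direction in which the jaws open and shut (so a half turn about z gives the same grasp; the last joint's range is limited). The gripper opens to 94 mm and grips with 3 to 60 N. Pads are 16 mm wide; open, the fingers measure 119 mm over their backs; the gripper's body (75 mm by 177 mm) begins 78 mm behind the grasp point.
Start: joints at [-0.067, 0.3, 1.521, -0, 1.321, -0.067], TCP at [0.55, -0, 0.213] pointing down, gripper open.
Joint ranges: [-3.03, 3.03], [-0.79, 2.21], [0.23, 2.52], [-1.04, 4.18], [0, 3.07], [-2.55, 2.55]. Speed limits (rad/s): [2.22, 2.22, 2.57, 3.14, 3.14, 3.14].

INTERFACE

Orientations are given as [roll, pitch, yaw] about the fixed x, y, z axes, in that order (R = Rz(yaw) Ry(pitch) Rx(roll)).
In Python, from station import ctrl, viewer, workorder gives the robot as it stands.
- The arm moves only by the tool play_rows, never from a script. Its argument "commands" is a list of rows, each an object of numbers: "dx", "dy", "dz": the shift along the tool's x, y, z in m; "ax", "ay", "az": the turn, a rotation vector about the tool's x, y, z in degrees. In form: [{"dx": .., "dy": .., "dz": .., "ax": .., "ay": .., "az": ..}, ...]. A call has exactly 5 rows; each row shifts and turns the pose as measured when the row begins, along the tool's axes as they then stand; what a row does not reach is not made up. A row lasts 1/12 s, in which the tool goes at most 41.7 mm and 7.16 degrees, less where a joint would pass 70% of its speed; a pose out of reach is approached as far as the arm can. A call with a gripper value outside its range is refused whole. "claw" is the opening, from 0 (shut) to 1 (fully open), set as the call begins (left out, the last holds). The fingers move at their own pace and stop on an object; "squeeze" is the grip in N (left out, the last holds). Time passes only in rows, so rows that do not move let the fingers close, or fill a call up. It gives the time, the measured TCP pose, the force and the opening at its end, in the units of the state.
- ctrl.get_obs(): the state, without advancing time (a new reading comes with each control period).
- viewer.camera(name): name is "scene" or "side" or "wrist"; returns the picture (400x640x3 uint8, red, green, blue); there is no depth.
- viewer.camera_model(name): a dict with "K" (3x3 intrinsics, pixels), "pose" (4x4, takes a point from camera to world coordinates); the wrist camera has in their place "T_tool_cam" (4x4, takes a point from camera to tool coordinates, whose origin is the TCP and whose axes are the flange's). Camera axes: x right, y down, z forward; pixel columns grow to the right and rows downward; lengths in m; the calibration is good to about 2 mm. The wrist camera is an equidistant fisheye: a pixel r from the principal point sees the ray r / f radians off the axis. A picture is of the moment at which its call begins: read the wrist's pose just before it. camera_model takes no time and is no camera call.
- workorder.hand_in(): hands the job in, once; it reports no verdict.
The state is a dict: "time_s": time; "qpos": joint angles; "joint_vel": joint speeds; "tau": joint torques, N m; "ee_pos": TCP position; "eef_rot": TCP orientation; "force": force on the tool from outside, world axes, zero at the start; "moment": the same for the moment, N m; "grip_width": finger opening in m.
Only numpy, scipy, OpenCV 4.12 (cv2) and the standard library are available. Lean on these libraries where they do the work, as an engineer would, in place of code of your own. Each camera call takes 0.05 s, during which the arm holds its last target. There are 200 camera calls.

TASK

Fit the five-toothed wooden spacing comb over the row of wing ribs in the jig: every tooth down in its own gap, the spine lying fully home on the rib tops. The ribs do not always sit in the same spot along the jig, so feel for the gaps, gently: never press the comb against the jig or the ribs with more than 25 N. Then slide the bolt fully forward over the end of the seated comb, and leave the four-toothed comb and everything else on the table alone.

Things in the scene. Friction and masses are not known exactly. Their poses are not given: they have to be found in the camera images.
- comb_mid (a point): Five-toothed spacing comb of pale wood, loose, about 90 g, standing on its teeth. Point: its centre, half-way up, 33 mm above the tooth ends. y along its 114 mm length, x through its 24 mm thickness (same all over), z up; same either way round. Five teeth 18 mm wide at 24 mm pitch (6 mm notches between), 14 mm long; above them a solid spine 20 mm high and 114 mm long.
- comb_grip (a point): The comb's grip block, on the middle of the spine: 40 mm long (y), 24 mm thick (x), 32 mm high, its top 66 mm above the tooth ends. This point is in it, 17 mm above comb_mid; take it across x here.
- comb4_mid (a point): A second comb of the same wood, outer size and grip, but with only four wider teeth (21 mm, at 31 mm pitch): not wanted here, it stays where it stands. The point is its centre, half-way up.
- jig: Wing-building jig, fixed: wooden base 120 mm (x) by 260 mm (y, from -75 to +185), 12 mm thick, with two low rails, a set of six upright plywood ribs between them and, at the +y end, an aluminium housing (y 82 to 108 mm, top 105 mm up) with a sliding steel bolt. Origin on the table under the middle of the rails; y along the row of ribs towards the bolt, z up.
- jig_top (a point): Point of the jig 60 mm above its origin, level with the flat rib tops (x -26 to +26 mm, clear for the comb at x = 0). Six ribs, 4 mm thick, 24 mm pitch along y, five gaps of 20 mm. The rib set's middle lies anywhere up to 8 mm either way along y from this point: NOT measured, to be felt or seen. On its rubber bed it gives 1 mm per 4 N downwards (5 mm at most), not sideways.
- bolt_grip (a point): The bolt's black upright knob, 16 mm across, 35 mm high; the point is at its mid-height, 112 mm above the table (jig y = 170 mm when the bolt is fully back). The bolt bar under it is 16 mm wide, top 93 mm up. The knob's path along jig -y is clear.
- bolt (a joint): Bolt travel in m: 0 fully back, grows along the jig's -y to 0.042 fully forward; friction about 3 N, stays where left. Its nose is at jig y = 78 mm when back, 36 mm when forward; its underside is 83 mm above the table and passes 3 mm over the spine of a comb that is home (comb centre 79 mm, teeth 14 mm down in the gaps with 1 mm play each side). A comb that stands higher blocks it.
- tape: Bystander, loose: roll of masking tape lying flat, 110 mm across, 25 mm high. Leave alone. Origin at the underside.
- tape_small: Bystander, loose: small roll of paper tape lying flat, 84 mm across, 19 mm high. Leave alone. Origin at the underside.
- glue: Bystander, loose: white glue bottle, 48 mm across, 130 mm high. Leave alone. Origin at the underside.
- pins: Bystander, loose: clear jar, 60 mm across, 70 mm high. Leave alone. Origin at the underside.
- driver: Bystander, loose: screwdriver lying on the table, about 0.2 m long. Leave alone.
- sander: Bystander, loose: wood and cork sanding block 55 x 100 x 26 mm. Leave alone. Origin at the underside.
There are look-alikes about, which are no part of the job. What is shaped like the part that bears comb_mid but purple or yellow is not meant.

How it is judged:
On the way:
1. the comb is fully home on the ribs while the bolt is still back (z of comb_mid in the frame of jig below 0.0815 m and x of comb_mid in the frame of jig between -0.015 and 0.015 m and y of comb_mid in the frame of jig between -0.012 and 0.012 m and angle between the y axis of comb_mid and the y axis of jig, either way round below 0.07 rad and angle between comb_mid's own z axis and vertical below 0.06 rad and value of joint bolt below 0.012 m), for 0.3 s.
At the end, for the whole second after the job is handed in: The comb is home: its centre less than 81.5 mm above the jig's underside (2.5 mm from seated), within 15 mm of the jig's middle across (x) and 12 mm along (y), parallel to the row within 0.07 rad, upright within 0.06 rad and at rest; the bolt is forward by more than 36 mm (z of comb_mid in the frame of jig below 0.0815 m and x of comb_mid in the frame of jig between -0.015 and 0.015 m and y of comb_mid in the frame of jig between -0.012 and 0.012 m and angle between the y axis of comb_mid and the y axis of jig, either way round below 0.07 rad and angle between comb_mid's own z axis and vertical below 0.06 rad and value of joint bolt above 0.036 m and linear speed of comb below 0.02 m/s); the robot touches nothing.
It fails at once if the comb is pressed against the jig or its ribs with more than 25 N (contact force between comb and jig above 25 N).
It fails at once if the four-toothed comb is moved by more than 15 mm (distance of comb4_mid from where it was at the start of the episode above 0.015 m).
It fails at once if a bystander is moved by more than 25 mm (distance of any of tape, tape_small, glue, pins, driver, sander from where it was at the start of the episode above 0.025 m).
It also fails if it takes over 64 s, if anything falls off the work surface, if the arm or the gripper's body presses on something with over 40 N, if the wrist force passes 120 N, or if a joint passes its speed limit or range.

## Working session

There is one attempt and no reset: what is moved stays moved. The work goes in short steps, Python scripts to look and compute and a tool call to move; the robot and the scene stay as the last step left them, time stands still between calls to the robot, and variables do not carry over. Pictures are saved under pics/ and viewed, about 8 in all and at most 12, crops included, and the job is handed in when it is done.

Besides the shell and the picture viewer there is one more tool, called after "Call:" in YAML: its name, and indented under it one key for each argument. play_rows: Moves the arm, as the interface text tells. Its arguments: {"type":"object","properties":{"commands":{"type":"array","items":{"type":"object","properties":{"dx":{"type":"number"},"dy":{"type":"number"},"dz":{"type":"number"},"ax":{"type":"number"},"ay":{"type":"number"},"az":{"type":"number"}}}},"claw":{"type":"number"},"squeeze":{"type":"number"}},"required":["commands"]}

```bash
mkdir -p pics
cat > h.py <<'E'
import numpy as np, cv2
from station import ctrl, viewer, workorder
def snap(n,f):
    im=viewer.camera(n); cv2.imwrite('pics/'+f,im[:,:,::-1]); return im
def ray(n,u,v):
    m=viewer.camera_model(n);K=np.array(m['K']);T=np.array(m['pose'])
    d=T[:3,:3]@np.linalg.solve(K,[u,v,1.]); return T[:3,3],d
def plane(n,u,v,z):
    o,d=ray(n,u,v); return (o+d*(z-o[2])/d[2]).round(4)
E
python3 - <<'E'
from h import *
o=ctrl.get_obs();print(o)
for n in('scene','side','wrist'): 
    snap(n,n+'1.png'); print(n,viewer.camera_model(n))
E
```

```text
{'time_s': 0.0, 'qpos': array([-6.66156001e-02,  3.00448757e-01,  1.52157921e+00, -2.82148094e-05,
        1.32070281e+00, -6.66177941e-02]), 'joint_vel': array([ 0.00038593, -0.00014056,  0.00029797, -0.00137275,  0.00101023,
       -0.00073426]), 'tau': array([-1.53750298e-03, -5.31805658e+01, -3.52735734e+01,  7.07558286e-02,
        2.43994006e-02, -4.79655944e-05]), 'ee_pos': array([ 5.49745826e-01, -1.75207501e-06,  2.12899374e-01]), 'eef_rot': array([-3.14045524e+00, -4.84946668e-05,  1.57080549e+00]), 'force': array([ 0.21966092,  0.01091007, -0.57192953]), 'moment': array([ 0.02465737, -0.03808936,  0.01249901]), 'grip_width': 0.0940182851536654}
scene {'K': array([[366.22115675,   0.        , 322.34737653],
       [  0.        , 366.22115675, 196.45724735],
       [  0.        ,   0.        ,   1.        ]]), 'pose': array([[-0.17067585,  0.73883464, -0.65191497,  1.11749558],
       [ 0.98520877,  0.13822296, -0.10128229,  0.1429008 ],
       [ 0.01527875, -0.65955879, -0.75149768,  0.8687514 ],
       [ 0.        ,  0.        ,  0.        ,  1.        ]])}
side {'K': arra
[... 227 characters left out ...]
[-0.46354268, -0.69507778,  0.54954078, -0.58722874],
       [ 0.01702598, -0.62706953, -0.7787772 ,  0.9632702 ],
       [ 0.        ,  0.        ,  0.        ,  1.        ]])}
wrist {'K': array([[309.70691629,   0.        , 317.99081987],
       [  0.        , 309.70691629, 198.6190949 ],
       [  0.        ,   0.        ,   1.        ]]), 'T_tool_cam': array([[-2.19571070e-04, -9.66096772e-01, -2.58180130e-01,
         7.41945272e-02],
       [ 9.99999943e-01, -1.45784966e-04, -3.04936994e-04,
        -3.40872146e-04],
       [ 2.56959864e-04, -2.58180182e-01,  9.66096749e-01,
        -1.70903033e-01],
       [ 0.00000000e+00,  0.00000000e+00,  0.00000000e+00,
         1.00000000e+00]])}
```

View pics/scene1.png

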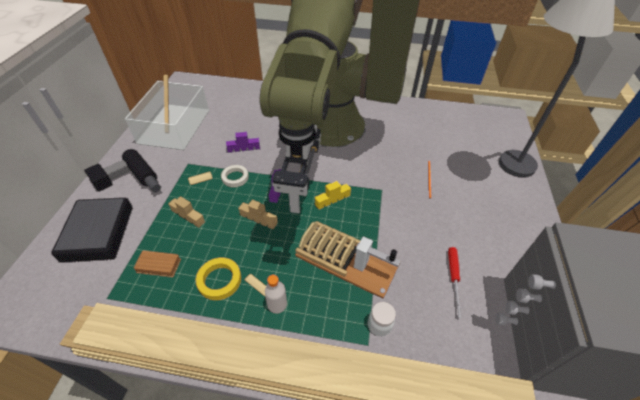

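View pics/side1.png

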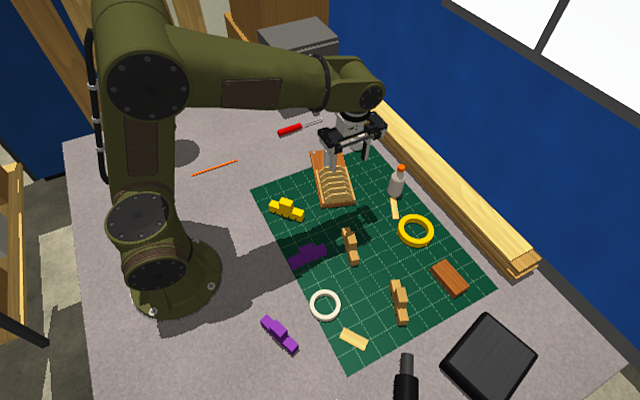

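The scene picture shows the two wooden combs at about (186,211) and (258,213), and the jig at about (347,258) with its bolt at the right. The side picture shows them at (400,302), (350,245) and (333,180). The decoys are the purple and yellow combs. I need an enlarged view to count the teeth.

Run:
```python
from h import *
s=cv2.imread('pics/scene1.png');d=cv2.imread('pics/side1.png');w=cv2.imread('pics/wrist1.png')
a=cv2.resize(s[190:240,160:290],(520,200),interpolation=cv2.INTER_CUBIC)
c=cv2.resize(s[215:300,290:410],(400,283),interpolation=cv2.INTER_CUBIC)
b=cv2.resize(d[220:330,335:415],(280,385),interpolation=cv2.INTER_CUBIC)
W=cv2.resize(w,(480,300))
o=np.zeros((600,800,3),np.uint8);o[:200,:520]=a;o[200:585,520:800]=b;o[0:200,520:800]=cv2.resize(c,(280,200));o[220:520,:480]=W
cv2.imwrite('pics/comp1.png',o)
```

```text
(no output)
```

View pics/comp1.png

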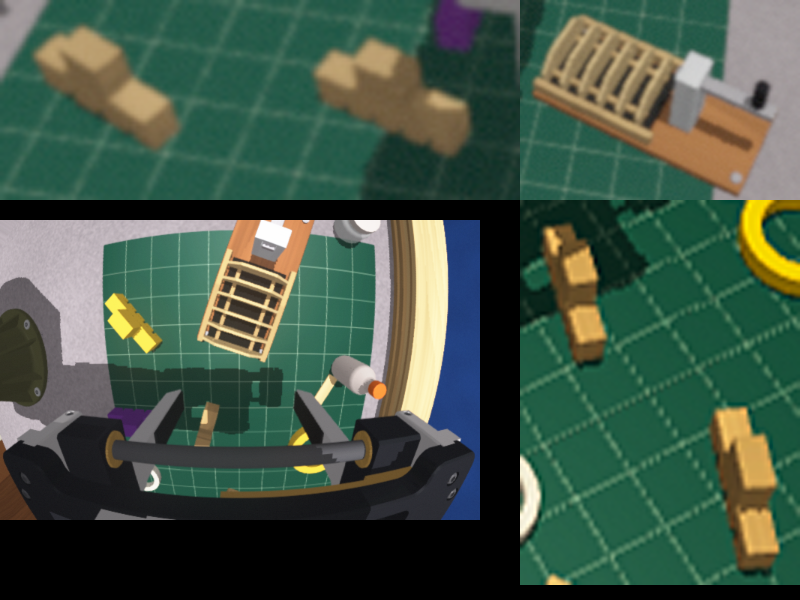

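The crops don't resolve the teeth, so I'll look closely with the wrist camera. First I need rough positions.

```bash
cat >> h.py <<'E'
from scipy.spatial.transform import Rotation as R
def wplane(u,v,z,ee,rot):
    m=viewer.camera_model('wrist');K=m['K'];T=np.array(m['T_tool_cam'])
    x=(u-K[0,2])/K[0,0];y=(v-K[1,2])/K[1,1];r=np.hypot(x,y)
    d=np.array([np.sin(r)*x/r,np.sin(r)*y/r,np.cos(r)])
    Rw=R.from_euler('xyz',rot).as_matrix()
    o=Rw@T[:3,3]+ee;d=Rw@T[:3,:3]@d
    return (o+d*(z-o[2])/d[2]).round(4)
E
python3 - <<'E'
from h import *
print('A',plane('scene',182.5,202,.066),plane('side',402,292,.066))
print('B',plane('scene',255.7,204,.066),plane('side',350,237.7,.066))
for n,p in dict(Al=(173,203.5),Ar=(198,217)).items(): print(n,plane('scene',*p,.034))
for n,p in dict(Bl=(244,209),Br=(270.5,217.5)).items(): print(n,plane('scene',*p,.034))
k=lambda x,y:plane('scene',290+x*120/280,215+y*85/200,.1)
print('knob',k(242,85)); 
o=ctrl.get_obs()
for p in [(200,338),(265,358),(228,258),(293,270)]: print(wplane(p[0]/.75,(p[1]-220)/.75,.05,o['ee_pos'],o['eef_rot']))
print('knob top',plane('scene',290+762*0+242*120/280,215+85*85/200,.13))
E
```

```text
A [ 0.5154 -0.3545  0.066 ] [ 0.5193 -0.3506  0.066 ]
B [ 0.4843 -0.1474  0.066 ] [ 0.4834 -0.1457  0.066 ]
Al [ 0.5019 -0.3993  0.034 ]
Ar [ 0.5364 -0.3073  0.034 ]
Bl [ 0.4838 -0.1871  0.034 ]
Br [ 0.5003 -0.1026  0.034 ]
knob [0.5957 0.244  0.1   ]
[0.4931 0.0317 0.05  ]
[0.5884 0.0017 0.05  ]
[0.5344 0.1478 0.05  ]
[0.6277 0.1324 0.05  ]
knob top [0.6161 0.24   0.13  ]
```

Call:
play_rows:
  commands:
    - {"dx":-0.035,"dy":0.01}
    - {"dx":-0.035,"dy":0.01}
    - {"dx":-0.035,"dy":0.01}
    - {"dx":-0.035,"dy":0.01}
    - {"dx":-0.035,"dy":0.01}

```text
validation failed for argument at $.co...
```

Call:
play_rows:
  commands:
    - {"dx":-0.03,"dz":0.02}
    - {"dx":-0.03,"dz":0.02,"dy":0.005}
    - {"dz":0.02,"dy":0.005}
    - {}
    - {}

```text
validation failed for argument at $.co...
```

Run:
```python
from h import *
o=ctrl.get_obs();print(o['time_s'],o['ee_pos'],o['eef_rot'])
im=snap('wrist','w2.png')
print('glue',plane('scene',276,308,0),plane('scene',273,281,.13))
```

```text
0.15 [5.49832492e-01 1.52931901e-05 2.13031978e-01] [-3.14076288e+00 -7.92083909e-05  1.57079938e+00]
glue [ 0.7486 -0.0245  0.    ] [ 0.7437 -0.0219  0.13  ]
```

View pics/w2.png

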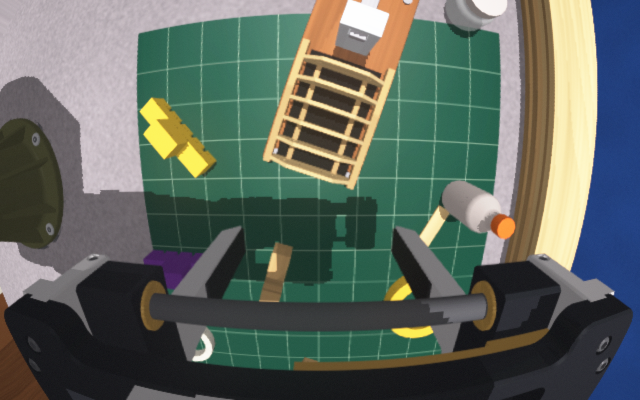

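The moves were refused, probably because each row needs all six numbers. The arm hasn't moved. This view shows the jig ribs spanning roughly (275,155)–(385,60).

Call:
play_rows:
  commands:
    - {"dx":-0.035,"dy":0.01,"dz":0,"ax":0,"ay":0,"az":0}
    - {"dx":-0.035,"dy":0.01,"dz":0,"ax":0,"ay":0,"az":0}
    - {"dx":-0.035,"dy":0.01,"dz":0,"ax":0,"ay":0,"az":0}
    - {"dx":-0.035,"dy":0.01,"dz":0.01,"ax":0,"ay":0,"az":0}
    - {"dx":-0.035,"dy":0.01,"dz":0.01,"ax":0,"ay":0,"az":0}

```text
time_s: 0.62
ee_pos: [0.6018, -0.1753, 0.1947]
eef_rot: [3.139, -0.0, 1.58]
force: [-0.0, -0.2, -0.5]
grip_width: 0.0937
```

Call:
play_rows:
  commands:
    - {"dx":-0.035,"dy":0.01,"dz":0.02,"ax":0,"ay":0,"az":0}
    - {"dx":-0.025,"dy":0.01,"dz":0.02,"ax":0,"ay":0,"az":0}
    - {"dx":-0.01,"dy":0,"dz":0.02,"ax":0,"ay":0,"az":0}
    - {"dx":0,"dy":0,"dz":0,"ax":0,"ay":0,"az":0}
    - {"dx":0,"dy":0,"dz":0,"ax":0,"ay":0,"az":0}

```text
time_s: 1.03
ee_pos: [0.622, -0.2544, 0.1295]
eef_rot: [-3.141, -0.001, 1.574]
force: [-0.8, 0.3, 0.4]
grip_width: 0.094
```

Run:
```python
from h import *
o=ctrl.get_obs();print(o['time_s'],o['ee_pos'],o['eef_rot'])
im=snap('wrist','w3.png')
```

```text
1.0333 [ 0.62195032 -0.25439111  0.12949902] [-3.14098478e+00 -1.10444438e-03  1.57372608e+00]
```

View pics/w3.png

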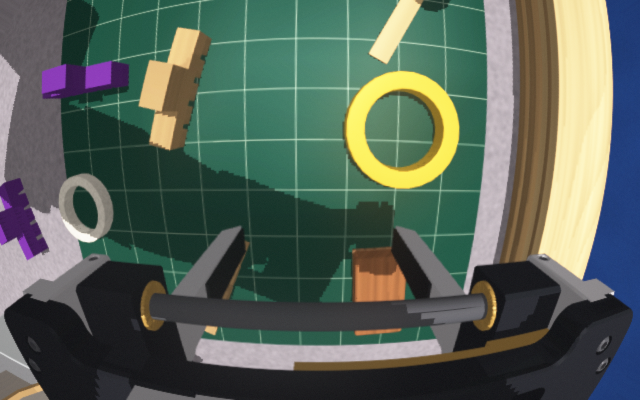

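Comb B is at about (175,90), with its notches visible on the right edge. I'll zoom in to count them.

Run:
```python
from h import *
w=cv2.imread('pics/w3.png')
cv2.imwrite('pics/w3c.png',cv2.resize(w[20:160,130:225],None,fx=4.2,fy=4.2,interpolation=cv2.INTER_CUBIC))
```

```text
(no output)
```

View pics/w3c.png

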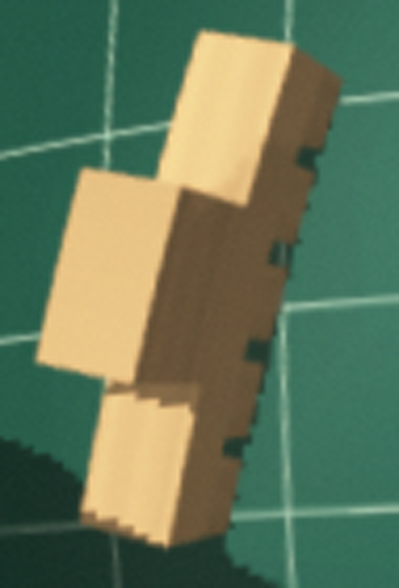

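There are four notches, so comb B is the five-toothed one. I'll compute its pose from the grip-top corners and get a first estimate of the jig's.

Run:
```python
from h import *
o=ctrl.get_obs();e,r=np.array([0.62195032,-0.25439111,0.12949902]),[-3.14098478,-1.10444e-03,1.57372608]
f=lambda x,y,z:wplane(130+x/4.2-.4,20+y/4.2-.4,z,e,r)
g=np.array([f(*p,.066) for p in[(82,168),(182,187),(135,382),(37,360)]]);print(g,g.mean(0))
s=np.array([f(*p,.034) for p in[(200,30),(295,45),(167,545),(80,517)]]);print(s,s.mean(0))
d=s[:2].mean(0)-s[2:].mean(0);print(np.hypot(*d[:2]),'yaw',np.degrees(np.arctan2(-d[0],d[1])))
d=g[:2].mean(0)-g[2:].mean(0);print(np.hypot(*d[:2]),'yaw',np.degrees(np.arctan2(-d[0],d[1])))
```

```text
[[ 0.4814 -0.1242  0.066 ]
 [ 0.5046 -0.1313  0.066 ]
 [ 0.4939 -0.1688  0.066 ]
 [ 0.4705 -0.1621  0.066 ]] [ 0.4876 -0.1466  0.066 ]
[[ 0.4917 -0.0883  0.034 ]
 [ 0.5151 -0.0954  0.034 ]
 [ 0.4828 -0.2042  0.034 ]
 [ 0.46   -0.1966  0.034 ]] [ 0.4874   -0.146125  0.034   ]
0.11316846954872192 yaw -16.425254655781906
0.039216450629805846 yaw -15.985533042877877
```

Call:
play_rows:
  commands:
    - {"dx":0.0216,"dy":-0.027,"dz":0,"ax":0,"ay":0,"az":0}
    - {"dx":0.0216,"dy":-0.027,"dz":0,"ax":0,"ay":0,"az":0}
    - {"dx":0.0216,"dy":-0.027,"dz":0,"ax":0,"ay":0,"az":0}
    - {"dx":0.0216,"dy":-0.027,"dz":0,"ax":0,"ay":0,"az":0}
    - {"dx":0.0216,"dy":-0.027,"dz":0,"ax":0,"ay":0,"az":0}
  claw: 0.5

```text
time_s: 1.5
ee_pos: [0.4846, -0.1407, 0.133]
eef_rot: [3.136, 0.001, 1.577]
force: [1.0, -0.5, 0.2]
grip_width: 0.0641
```

Call:
play_rows:
  commands:
    - {"dx":0,"dy":0,"dz":0,"ax":0,"ay":0,"az":5.5}
    - {"dx":0,"dy":0,"dz":0,"ax":0,"ay":0,"az":5.5}
    - {"dx":0,"dy":0,"dz":0,"ax":0,"ay":0,"az":5.5}
    - {"dx":0,"dy":0,"dz":0,"ax":0,"ay":0,"az":0}
    - {"dx":0,"dy":0,"dz":0,"ax":0,"ay":0,"az":0}

```text
time_s: 1.92
ee_pos: [0.4807, -0.1313, 0.1414]
eef_rot: [3.127, -0.001, 1.29]
force: [0.4, -0.2, -0.0]
grip_width: 0.0471
```

```bash
cat >> h.py <<'E'
def go(x,y,z,yaw):
    "tool-frame shift and az turn (deg) to reach a pose"
    o=ctrl.get_obs();Rw=R.from_euler('xyz',o['eef_rot'])
    t=R.from_euler('xyz',[np.pi,0,np.radians(yaw)])
    print('t',o['time_s'],'ee',o['ee_pos'].round(4),'rot',np.degrees(o['eef_rot']).round(2),'F',o['force'].round(2),'w',round(o['grip_width'],4))
    print('dxyz',Rw.inv().apply(np.array([x,y,z])-o['ee_pos']).round(4),'rot',(Rw.inv()*t).as_rotvec(degrees=True).round(2))
E
python3 -c "
from h import *
go(.4875,-.1464,.039,73.7)"
```

```text
t 1.9167 ee [ 0.4807 -0.1313  0.1414] rot [ 1.7914e+02 -5.0000e-02  7.3890e+01] F [ 0.38 -0.15 -0.01] w 0.0471
dxyz [-0.0127  0.0092  0.1025] rot [ 0.86 -0.05  0.19]
```

Call:
play_rows:
  commands:
    - {"dx":-0.0064,"dy":0.0046,"dz":0.018,"ax":0.86,"ay":0,"az":0}
    - {"dx":-0.0064,"dy":0.0046,"dz":0.018,"ax":0,"ay":0,"az":0}
    - {"dx":0,"dy":0,"dz":0.015,"ax":0,"ay":0,"az":0}
    - {"dx":0,"dy":0,"dz":0,"ax":0,"ay":0,"az":0}
    - {"dx":0,"dy":0,"dz":0,"ax":0,"ay":0,"az":0}

```text
time_s: 2.33
ee_pos: [0.489, -0.1451, 0.0937]
eef_rot: [3.134, -0.0, 1.309]
force: [0.6, -0.8, 0.3]
grip_width: 0.0467
```

```bash
python3 -c "
from h import *
go(.4875,-.1464,.039,73.7)"
```

```text
t 2.3333 ee [ 0.489  -0.1451  0.0937] rot [ 1.7956e+02 -2.0000e-02  7.5000e+01] F [ 0.65 -0.75  0.34] w 0.0467
dxyz [-0.0017 -0.0015  0.0547] rot [ 0.44 -0.02  1.3 ]
```

Call:
play_rows:
  commands:
    - {"dx":-0.0017,"dy":-0.0015,"dz":0.012,"ax":0.4,"ay":0,"az":1.3}
    - {"dx":0,"dy":0,"dz":0.014,"ax":0,"ay":0,"az":0}
    - {"dx":0,"dy":0,"dz":0.014,"ax":0,"ay":0,"az":0}
    - {"dx":0,"dy":0,"dz":0.01,"ax":0,"ay":0,"az":0}
    - {"dx":0,"dy":0,"dz":0,"ax":0,"ay":0,"az":0}

```text
time_s: 2.75
ee_pos: [0.4888, -0.1463, 0.0445]
eef_rot: [3.136, 0.0, 1.287]
force: [-0.2, 0.5, -1.2]
grip_width: 0.0471
```

```bash
python3 -c "
from h import *
go(.4875,-.1464,.039,73.7)"
```

```text
t 2.75 ee [ 0.4888 -0.1463  0.0445] rot [1.7968e+02 1.0000e-02 7.3750e+01] F [-0.24  0.49 -1.16] w 0.0471
dxyz [-0.0005 -0.0012  0.0055] rot [0.32 0.01 0.05]
```

Call:
play_rows:
  commands:
    - {"dx":-0.0005,"dy":-0.0012,"dz":0.005,"ax":0.3,"ay":0,"az":0}
    - {"dx":0,"dy":0,"dz":0.001,"ax":0,"ay":0,"az":0}
    - {"dx":0,"dy":0,"dz":0,"ax":0,"ay":0,"az":0}
    - {"dx":0,"dy":0,"dz":0,"ax":0,"ay":0,"az":0}
    - {"dx":0,"dy":0,"dz":0,"ax":0,"ay":0,"az":0}

```text
time_s: 3.17
ee_pos: [0.4882, -0.1467, 0.0397]
eef_rot: [3.14, 0.0, 1.287]
force: [0.8, -0.8, -0.8]
grip_width: 0.0471
```

Call:
play_rows:
  commands:
    - {"dx":0,"dy":0,"dz":0,"ax":0,"ay":0,"az":0}
    - {"dx":0,"dy":0,"dz":0,"ax":0,"ay":0,"az":0}
    - {"dx":0,"dy":0,"dz":0,"ax":0,"ay":0,"az":0}
    - {"dx":0,"dy":0,"dz":0,"ax":0,"ay":0,"az":0}
    - {"dx":0,"dy":0,"dz":0,"ax":0,"ay":0,"az":0}
  claw: 0
  squeeze: 30

```text
time_s: 3.58
ee_pos: [0.4887, -0.1468, 0.0408]
eef_rot: [3.138, 0.0, 1.287]
force: [0.1, -0.4, -1.4]
grip_width: 0.0239
```

```bash
python3 -c "
from h import *
go(.4875,-.1464,.039,73.7)"
```

```text
t 3.5833 ee [ 0.4887 -0.1468  0.0408] rot [1.798e+02 2.000e-02 7.375e+01] F [ 0.09 -0.41 -1.44] w 0.0239
dxyz [ 0.0001 -0.0013  0.0018] rot [0.2  0.02 0.05]
```

Call:
play_rows:
  commands:
    - {"dx":0,"dy":0,"dz":-0.025,"ax":0,"ay":0,"az":0}
    - {"dx":0,"dy":0,"dz":-0.03,"ax":0,"ay":0,"az":0}
    - {"dx":0.01,"dy":0,"dz":-0.03,"ax":0,"ay":0,"az":0}
    - {"dx":0.02,"dy":0.003,"dz":-0.025,"ax":0,"ay":0,"az":0}
    - {"dx":0.02,"dy":0.003,"dz":-0.02,"ax":0,"ay":0,"az":0}

```text
time_s: 4.0
ee_pos: [0.5048, -0.1006, 0.1707]
eef_rot: [-3.133, -0.0, 1.283]
force: [0.5, -0.3, -2.1]
grip_width: 0.0237
```

Call:
play_rows:
  commands:
    - {"dx":0.02,"dy":0.003,"dz":0,"ax":0,"ay":0,"az":0}
    - {"dx":0.02,"dy":0,"dz":0,"ax":0,"ay":0,"az":0}
    - {"dx":0.01,"dy":0,"dz":0,"ax":0,"ay":0,"az":0}
    - {"dx":0,"dy":0,"dz":0,"ax":0,"ay":0,"az":0}
    - {"dx":0,"dy":0,"dz":0,"ax":0,"ay":0,"az":0}

```text
time_s: 4.42
ee_pos: [0.5248, -0.0495, 0.1761]
eef_rot: [-3.142, -0.001, 1.286]
force: [-0.2, 0.2, -0.6]
grip_width: 0.024
```

Run:
```python
from h import *
go(.55,.03,.18,73.7)
im=snap('wrist','w4.png');o=ctrl.get_obs();print(repr(o['ee_pos']),repr(o['eef_rot']))
```

```text
t 4.4167 ee [ 0.5248 -0.0495  0.1761] rot [-1.800e+02 -5.000e-02  7.366e+01] F [-0.21  0.23 -0.63] w 0.024
dxyz [ 0.0834  0.0019 -0.0038] rot [-0.   -0.05 -0.04]
array([ 0.52463679, -0.04975549,  0.17598978]) array([-3.14126298e+00, -8.42730461e-04,  1.28518974e+00])
```

View pics/w4.png

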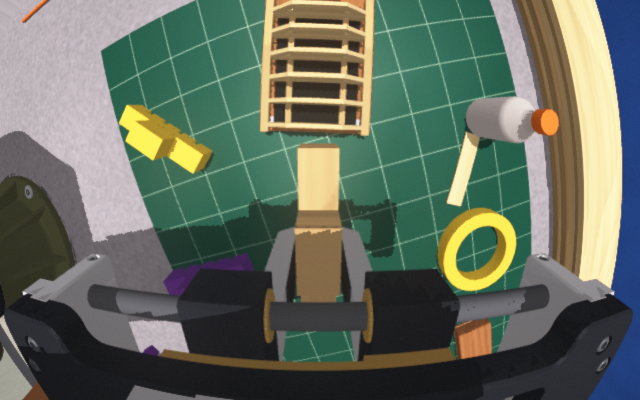

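Call:
play_rows:
  commands:
    - {"dx":0.015,"dy":0,"dz":0,"ax":0,"ay":0,"az":0}
    - {"dx":0.02,"dy":0,"dz":0,"ax":0,"ay":0,"az":0}
    - {"dx":0.01,"dy":0,"dz":0,"ax":0,"ay":0,"az":0}
    - {"dx":0,"dy":0,"dz":0,"ax":0,"ay":0,"az":0}
    - {"dx":0,"dy":0,"dz":0,"ax":0,"ay":0,"az":0}

```text
time_s: 4.88
ee_pos: [0.5362, -0.0099, 0.1742]
eef_rot: [-3.138, 0.001, 1.281]
force: [-0.7, 0.2, -0.3]
grip_width: 0.0241
```

Run:
```python
from h import *
o=ctrl.get_obs();im=snap('wrist','w5.png');print(repr(o['ee_pos']),repr(o['eef_rot']),o['time_s'])
np.save('w5.npy',np.r_[o['ee_pos'],o['eef_rot']])
cv2.imwrite('pics/w5c.png',cv2.resize(im[0:230,240:400,::-1],None,fx=2.6,fy=2.6,interpolation=cv2.INTER_CUBIC))
```

```text
array([ 0.53624269, -0.00985368,  0.1742142 ]) array([-3.13782572e+00,  7.23612018e-04,  1.28077819e+00]) 4.8833
```

View pics/w5c.png

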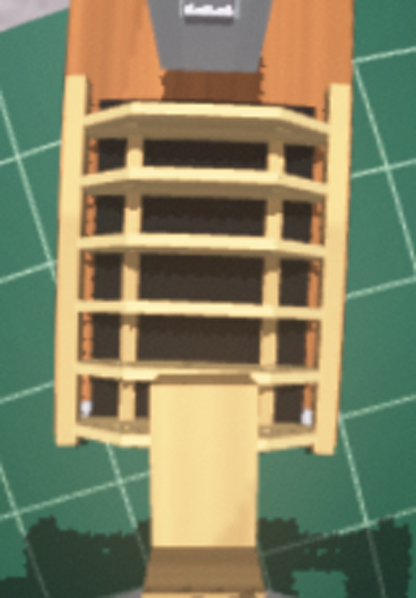

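The crop shows all six ribs, the rails and the held comb's tip. The rib rows are at crop y ≈ 105–430. I'll take a column profile to get the rib-top positions.

Run:
```python
from h import *
im=cv2.imread('pics/w5.png').astype(int);p=np.load('w5.npy')
g=im[30:150].sum(2)/3
print([(30+i,int(a),int(b)) for i,(a,b) in enumerate(zip(g[:,306:334].mean(1),im[30:150,306:334,1].mean(1)-im[30:150,306:334,0].mean(1)))])
A=np.eye(3)
T=R.from_euler('xyz',p[3:]).as_matrix()
m=np.array(viewer.camera_model('wrist')['T_tool_cam']);print('cam',T@m[:3,3]+p[:3])
# rails: outer edges in crop px, rails' height unknown (try .045,.06)
for z in(.03,.06):
  for q in[(67,100),(55,440),(350,100),(337,440),(128,183),(272,175),(122,362),(262,372)]:
    print(z,q,wplane(240+q[0]/2.6-.4,q[1]/2.6-.4,z,p[:3],p[3:]))
```

```text
[(30, 83, 27), (31, 83, 27), (32, 83, 27), (33, 83, 27), (34, 83, 27), (35, 83, 27), (36, 84, 27), (37, 82, 26), (38, 69, 20), (39, 90, 26), (40, 195, 54), (41, 223, 54), (42, 225, 53), (43, 219, 57), (44, 167, 50), (45, 118, 36), (46, 108, 33), (47, 105, 32), (48, 104, 31), (49, 106, 32), (50, 110, 34), (51, 109, 33), (52, 104, 31), (53, 87, 25), (54, 58, 14), (55, 42, 7), (56, 40, 7), (57, 40, 7), (58, 40, 7), (59, 40, 7), (60, 40, 7), (61, 43, 6), (62, 49, 6), (63, 57, 8), (64, 108, 28), (65, 203, 58), (66, 224, 54), (67, 225, 53), (68, 217, 57), (69, 173, 53), (70, 122, 38), (71, 107, 33), (72, 106, 33), (73, 108, 34), (74, 106, 33), (75, 85, 25), (76, 56, 14), (77, 43, 9), (78, 42, 8), (79, 42, 8), (80, 42, 8), (81, 42, 8), (82, 43, 8), (83, 45, 8), (84, 50, 7), (85, 54, 7), (86, 55, 7), (87, 55, 7), (88, 55, 7), (89, 72, 15), (90, 156, 44), (91, 213, 57), (92, 225, 53), (93, 225, 54), (94, 209, 59), (95, 154, 48), (96, 112, 35), (97, 97, 30), (98, 61, 16), (99, 46, 10), (100, 45, 9), (101, 45, 9), (102, 45, 10), (103, 46, 10), (104, 46, 10), (105, 48, 9), (106, 52, 9), (107, 56
[... 608 characters left out ...]
, 43), (148, 185, 60), (149, 204, 65)]
cam [0.55801032 0.06114185 0.34506193]
0.03 (67, 100) [0.5297 0.1576 0.03  ]
0.03 (55, 440) [0.4846 0.0284 0.03  ]
0.03 (350, 100) [0.6356 0.126  0.03  ]
0.03 (337, 440) [ 0.5928 -0.0039  0.03  ]
0.03 (128, 183) [0.5428 0.1169 0.03  ]
0.03 (272, 175) [0.5969 0.104  0.03  ]
0.03 (122, 362) [0.5199 0.05   0.03  ]
0.03 (262, 372) [0.5713 0.0305 0.03  ]
0.06 (67, 100) [0.5324 0.1484 0.06  ]
0.06 (55, 440) [0.4916 0.0315 0.06  ]
0.06 (350, 100) [0.6282 0.1199 0.06  ]
0.06 (337, 440) [0.5894 0.0023 0.06  ]
0.06 (128, 183) [0.5442 0.1116 0.06  ]
0.06 (272, 175) [0.5932 0.0999 0.06  ]
0.06 (122, 362) [0.5236 0.0511 0.06  ]
0.06 (262, 372) [0.57   0.0334 0.06  ]
```

Run:
```python
from h import *
p=np.load('w5.npy');u=np.array([.3206,.9472]);n=np.array([.9472,-.3206]);c=np.array([.5604,.076])
L=[]
for v,y in zip([41.7,66.8,92.3,118.4],[60,36,12,-12]):
  q=[wplane(x,v,.06,p[:3],p[3:])[:2] for x in(306,320,333)]
  L.append(q[1]@u); print(v,q[1],'along',[round(float(a@u),4) for a in q],'across rel c',round(float((q[1]-c)@n),4))
print(np.diff(L)); s=np.mean(np.array(L)-np.array([.06,.036,.012,-.012]));print('mid along',s)
print('rib middle',c+u*(s-c@u))
# bolt housing/knob check
print('knob local', (np.array([.606,.242])-c)@u,(np.array([.606,.242])-c)@n)
# angle of ribs from ends of top bands
im=cv2.imread('pics/w5.png').astype(float).mean(2)
for v in(67,92,118):
  r=[]
  for x in range(298,342,2):
    k=np.arange(v-5,v+6);w=np.clip(im[v-5:v+6,x]-150,0,None);r.append(wplane(x,(k*w).sum()/w.sum(),.06,p[:3],p[3:])[:2])
  r=np.array(r);f=np.polyfit(r[:,0],r[:,1],1);print('rib ang',np.degrees(np.arctan(f[0])))
```

```text
41.7 [0.579  0.1292] along [0.3076, 0.308, 0.3085] across rel c 0.0006
66.8 [0.5721 0.1061] along [0.2835, 0.2839, 0.2844] across rel c 0.0014
92.3 [0.5653 0.0832] along [0.2596, 0.26, 0.2605] across rel c 0.0023
118.4 [0.5584 0.0602] along [0.2355, 0.236, 0.2365] across rel c 0.0032
[-0.02409246 -0.02387096 -0.02399774]
mid along 0.24800138000000002
rib middle [0.55922979 0.07254266]
knob local 0.17185456 -0.010027280000000015
rib ang -18.682599647837417
rib ang -18.680331998368242
rib ang -18.73138533903667
```

Run:
```python
from h import *
p=np.load('w5.npy');Rw=R.from_euler('xyz',p[3:])
for v in(147,147.6,148):
  for x in (240+151/2.6,240+257/2.6):
    print(v,Rw.inv().apply(wplane(x,v,p[2]-.0408+.034,p[:3],p[3:])-p[:3]).round(4))
go(.5592,.0725,.112,71.3)
```

```text
147 [ 0.0573 -0.0116  0.0068]
147 [0.0573 0.0118 0.0067]
147.6 [ 0.057  -0.0116  0.0068]
147.6 [0.057  0.0118 0.0067]
148 [ 0.0567 -0.0116  0.0068]
148 [0.0567 0.0119 0.0067]
t 4.9333 ee [ 0.5362 -0.01    0.1742] rot [-1.7978e+02  4.0000e-02  7.3360e+01] F [ 0.63  0.01 -0.97] w 0.0239
dxyz [ 0.0857 -0.0013  0.0621] rot [-0.22  0.04  2.06]
```

Call:
play_rows:
  commands:
    - {"dx":0.02,"dy":0,"dz":0,"ax":-0.2,"ay":0,"az":0.6}
    - {"dx":0.022,"dy":0,"dz":0,"ax":0,"ay":0,"az":0.6}
    - {"dx":0.022,"dy":0,"dz":0,"ax":0,"ay":0,"az":0.6}
    - {"dx":0.012,"dy":0,"dz":0,"ax":0,"ay":0,"az":0}
    - {"dx":0,"dy":0,"dz":0,"ax":0,"ay":0,"az":0}

```text
time_s: 5.35
ee_pos: [0.5593, 0.0596, 0.1739]
eef_rot: [-3.141, 0.002, 1.242]
force: [-0.5, -1.0, -0.7]
grip_width: 0.0241
```

Call:
play_rows:
  commands:
    - {"dx":0,"dy":0,"dz":0.01,"ax":0,"ay":0,"az":0}
    - {"dx":0,"dy":0,"dz":0.012,"ax":0,"ay":0,"az":0}
    - {"dx":0,"dy":0,"dz":0.012,"ax":0,"ay":0,"az":0}
    - {"dx":0,"dy":0,"dz":0,"ax":0,"ay":0,"az":0}
    - {"dx":0,"dy":0,"dz":0,"ax":0,"ay":0,"az":0}

```text
time_s: 5.77
ee_pos: [0.5581, 0.0546, 0.1365]
eef_rot: [-3.14, 0.003, 1.242]
force: [-0.9, -0.4, -1.0]
grip_width: 0.0238
```

```bash
python3 -c "
from h import *
go(.5592,.0725,.109,71.3)"
```

```text
t 5.7667 ee [0.5581 0.0546 0.1365] rot [-179.93    0.18   71.16] F [-0.92 -0.4  -1.  ] w 0.0238
dxyz [ 0.0174 -0.0047  0.0274] rot [-0.07  0.18 -0.14]
```

Call:
play_rows:
  commands:
    - {"dx":0.009,"dy":-0.0024,"dz":0.006,"ax":0,"ay":0.18,"az":-0.14}
    - {"dx":0.008,"dy":-0.0023,"dz":0.006,"ax":0,"ay":0,"az":0}
    - {"dx":0,"dy":0,"dz":0.004,"ax":0,"ay":0,"az":0}
    - {"dx":0,"dy":0,"dz":0,"ax":0,"ay":0,"az":0}
    - {"dx":0,"dy":0,"dz":0,"ax":0,"ay":0,"az":0}

```text
time_s: 6.18
ee_pos: [0.5592, 0.0728, 0.1196]
eef_rot: [-3.141, -0.001, 1.244]
force: [0.5, -0.1, -0.5]
grip_width: 0.0239
```

```bash
python3 -c "
from h import *
go(.5592,.0725,.109,71.3)"
```

```text
t 6.1833 ee [0.5592 0.0728 0.1196] rot [-1.7998e+02 -4.0000e-02  7.1270e+01] F [ 0.48 -0.12 -0.5 ] w 0.0239
dxyz [-0.0003  0.0001  0.0106] rot [-0.02 -0.04 -0.03]
```

Call:
play_rows:
  commands:
    - {"dx":-0.0003,"dy":0,"dz":0.004,"ax":0,"ay":0,"az":0}
    - {"dx":0,"dy":0,"dz":0.005,"ax":0,"ay":0,"az":0}
    - {"dx":0,"dy":0,"dz":0.003,"ax":0,"ay":0,"az":0}
    - {"dx":0,"dy":0,"dz":0,"ax":0,"ay":0,"az":0}
    - {"dx":0,"dy":0,"dz":0,"ax":0,"ay":0,"az":0}

```text
time_s: 6.6
ee_pos: [0.5593, 0.0724, 0.1068]
eef_rot: [3.141, -0.001, 1.244]
force: [0.1, 0.2, -1.1]
grip_width: 0.0236
```

```bash
python3 -c "
from h import *
go(.5592,.0725,.101,71.3)"
```

```text
t 6.6 ee [0.5593 0.0724 0.1068] rot [ 1.7997e+02 -5.0000e-02  7.1290e+01] F [ 0.08  0.21 -1.09] w 0.0236
dxyz [ 0.0001 -0.0001  0.0058] rot [ 0.03 -0.05 -0.01]
```

Call:
play_rows:
  commands:
    - {"dx":0,"dy":0,"dz":0.002,"ax":0,"ay":0,"az":0}
    - {"dx":0,"dy":0,"dz":0.002,"ax":0,"ay":0,"az":0}
    - {"dx":0,"dy":0,"dz":0.002,"ax":0,"ay":0,"az":0}
    - {"dx":0,"dy":0,"dz":0.001,"ax":0,"ay":0,"az":0}
    - {"dx":0,"dy":0,"dz":0,"ax":0,"ay":0,"az":0}

```text
time_s: 7.02
ee_pos: [0.5595, 0.0722, 0.0993]
eef_rot: [3.141, -0.001, 1.244]
force: [-0.8, -0.1, -0.5]
grip_width: 0.0242
```

Call:
play_rows:
  commands:
    - {"dx":0,"dy":0,"dz":0.0015,"ax":0,"ay":0,"az":0}
    - {"dx":0,"dy":0,"dz":0.0015,"ax":0,"ay":0,"az":0}
    - {"dx":0,"dy":0,"dz":0.001,"ax":0,"ay":0,"az":0}
    - {"dx":0,"dy":0,"dz":0.001,"ax":0,"ay":0,"az":0}
    - {"dx":0,"dy":0,"dz":0,"ax":0,"ay":0,"az":0}

```text
time_s: 7.43
ee_pos: [0.5595, 0.0722, 0.0939]
eef_rot: [3.141, -0.001, 1.244]
force: [0.8, 0.8, -0.8]
grip_width: 0.0236
```

```bash
python3 -c "
from h import *
go(.5592,.0725,.087,71.3)"
```

```text
t 7.4333 ee [0.5595 0.0722 0.0939] rot [ 1.7994e+02 -6.0000e-02  7.1270e+01] F [ 0.81  0.81 -0.79] w 0.0236
dxyz [ 0.0002 -0.0004  0.0069] rot [ 0.06 -0.06 -0.03]
```

The comb is about 7 mm into the gaps with no contact force, so I'll carry on down.

Call:
play_rows:
  commands:
    - {"dx":0,"dy":0,"dz":0.0015,"ax":0,"ay":0,"az":0}
    - {"dx":0,"dy":0,"dz":0.0015,"ax":0,"ay":0,"az":0}
    - {"dx":0,"dy":0,"dz":0.001,"ax":0,"ay":0,"az":0}
    - {"dx":0,"dy":0,"dz":0.001,"ax":0,"ay":0,"az":0}
    - {"dx":0,"dy":0,"dz":0,"ax":0,"ay":0,"az":0}

```text
time_s: 7.85
ee_pos: [0.5596, 0.0722, 0.0884]
eef_rot: [3.14, -0.001, 1.244]
force: [0.5, -0.1, -1.9]
grip_width: 0.0237
```

Call:
play_rows:
  commands:
    - {"dx":0,"dy":0,"dz":0.001,"ax":0,"ay":0,"az":0}
    - {"dx":0,"dy":0,"dz":0.001,"ax":0,"ay":0,"az":0}
    - {"dx":0,"dy":0,"dz":0.001,"ax":0,"ay":0,"az":0}
    - {"dx":0,"dy":0,"dz":0,"ax":0,"ay":0,"az":0}
    - {"dx":0,"dy":0,"dz":0,"ax":0,"ay":0,"az":0}

```text
time_s: 8.27
ee_pos: [0.5597, 0.0722, 0.0858]
eef_rot: [3.14, -0.001, 1.244]
force: [-1.6, 0.1, 2.3]
grip_width: 0.0237
```

```bash
python3 -c "
from h import *
go(.5592,.0725,.087,71.3)"
```

```text
t 8.2667 ee [0.5597 0.0722 0.0858] rot [ 1.7991e+02 -7.0000e-02  7.1280e+01] F [-1.64  0.13  2.3 ] w 0.0237
dxyz [ 0.0001 -0.0006 -0.0012] rot [ 0.09 -0.07 -0.02]
```

The spine has met the rib tops, with about 3 N upward. Releasing.

Call:
play_rows:
  commands:
    - {"dx":0,"dy":0,"dz":0,"ax":0,"ay":0,"az":0}
    - {"dx":0,"dy":0,"dz":0,"ax":0,"ay":0,"az":0}
    - {"dx":0,"dy":0,"dz":0,"ax":0,"ay":0,"az":0}
    - {"dx":0,"dy":0,"dz":0,"ax":0,"ay":0,"az":0}
    - {"dx":0,"dy":0,"dz":0,"ax":0,"ay":0,"az":0}
  claw: 0.5

```text
time_s: 8.68
ee_pos: [0.56, 0.0723, 0.0858]
eef_rot: [3.139, -0.002, 1.244]
force: [-0.1, -0.3, 0.4]
grip_width: 0.0467
```

Call:
play_rows:
  commands:
    - {"dx":0,"dy":0,"dz":-0.015,"ax":0,"ay":0,"az":0}
    - {"dx":0,"dy":0,"dz":-0.02,"ax":0,"ay":0,"az":0}
    - {"dx":0,"dy":0,"dz":-0.025,"ax":0,"ay":0,"az":0}
    - {"dx":0,"dy":0,"dz":-0.02,"ax":0,"ay":0,"az":0}
    - {"dx":0,"dy":0,"dz":0,"ax":0,"ay":0,"az":0}

```text
time_s: 9.1
ee_pos: [0.5589, 0.0721, 0.1674]
eef_rot: [-3.14, -0.0, 1.244]
force: [1.4, -0.5, 0.6]
grip_width: 0.0469
```

Run:
```python
from h import *
go(.5592,.0725,.17,71.3)
o=ctrl.get_obs();np.save('w6.npy',np.r_[o['ee_pos'],o['eef_rot']]);im=snap('wrist','w6.png')
```

```text
t 9.1 ee [0.5589 0.0721 0.1674] rot [-1.7993e+02 -1.0000e-02  7.1270e+01] F [ 1.43 -0.45  0.63] w 0.0469
dxyz [ 0.0004  0.0001 -0.0026] rot [-0.07 -0.01 -0.03]
```

View pics/w6.png

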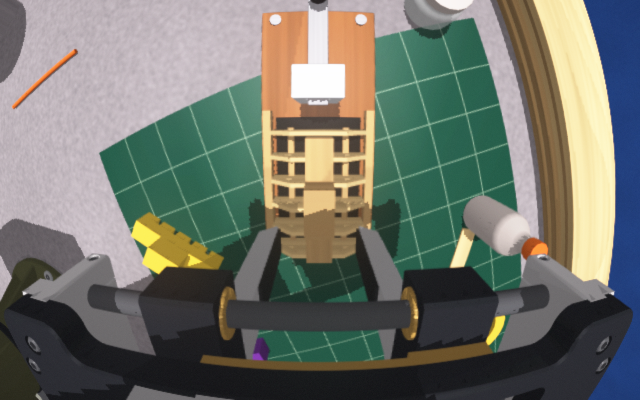

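The comb is seated in line with the row; the knob is at about (318,3). I'll advance to see the knob better.

Call:
play_rows:
  commands:
    - {"dx":0.018,"dy":0,"dz":0,"ax":0,"ay":0,"az":0}
    - {"dx":0.02,"dy":0,"dz":-0.005,"ax":0,"ay":0,"az":0}
    - {"dx":0.02,"dy":0,"dz":-0.005,"ax":0,"ay":0,"az":0}
    - {"dx":0.01,"dy":0,"dz":-0.005,"ax":0,"ay":0,"az":0}
    - {"dx":0,"dy":0,"dz":0,"ax":0,"ay":0,"az":0}
  claw: 0

```text
time_s: 9.57
ee_pos: [0.5795, 0.1378, 0.1754]
eef_rot: [-3.133, 0.003, 1.242]
force: [-0.8, 0.5, -0.8]
grip_width: 0.0171
```

Run:
```python
from h import *
go(.631,.286,.17,71.3)
o=ctrl.get_obs();np.save('w7.npy',np.r_[o['ee_pos'],o['eef_rot']]);im=snap('wrist','w7.png')
cv2.imwrite('pics/w7c.png',cv2.resize(im[0:300,180:460,::-1],None,fx=2,fy=2))
```

```text
t 9.5667 ee [0.5795 0.1378 0.1754] rot [-179.53    0.2    71.16] F [-0.75  0.46 -0.83] w 0.0171
dxyz [0.1569 0.0009 0.0048] rot [-0.47  0.2  -0.14]
```

View pics/w7c.png

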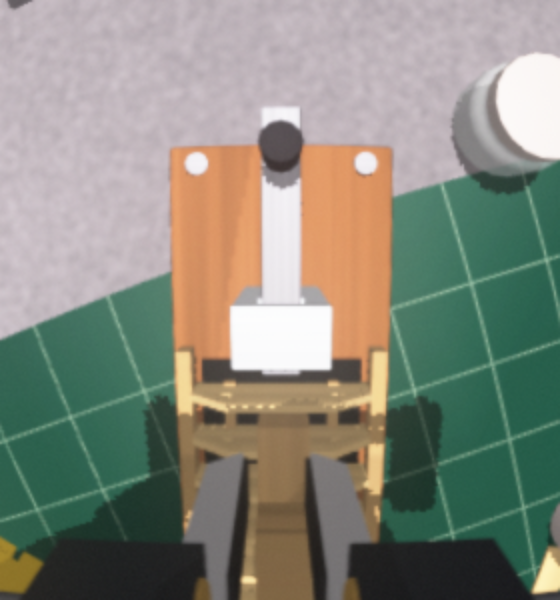

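The knob top is at crop (281,141) and the jar is clear to the right.

Run:
```python
from h import *
p=np.load('w7.npy');u=np.array([.3206,.9472]);n=np.array([.9472,-.3206])
k=wplane(320.2,70.2,.1295,p[:3],p[3:])[:2];m=np.array([.5592,.0725])
print(k,(k-m)@u,(k-m)@n)
c=k-u*.170;print('jig origin',c,'comb offset along',(m-c)@u)
f=[wplane(180+231/2,q/2,.105,p[:3],p[3:])[:2] for q in(306,370)];print('housing local y',[(a-c)@u for a in f])
t=k+u*.045;print(t);go(*t,.17,71.3)
```

```text
[0.6152 0.2392] 0.17585184 -0.0004008200000000609
jig origin [0.560698 0.078176] comb offset along -0.005856565999999939
housing local y [np.float64(0.10893695400000007), np.float64(0.08322549400000005)]
[0.629627 0.281824]
t 9.6167 ee [0.5791 0.137  0.1747] rot [-179.48    0.23   71.15] F [ 0.48 -0.03 -0.23] w 0.0131
dxyz [0.1534 0.0011 0.004 ] rot [-0.52  0.23 -0.15]
```

Call:
play_rows:
  commands:
    - {"dx":0.025,"dy":0,"dz":0,"ax":-0.5,"ay":0.2,"az":0}
    - {"dx":0.03,"dy":0,"dz":0,"ax":0,"ay":0,"az":0}
    - {"dx":0.03,"dy":0,"dz":0,"ax":0,"ay":0,"az":0}
    - {"dx":0.03,"dy":0,"dz":0,"ax":0,"ay":0,"az":0}
    - {"dx":0.012,"dy":0,"dz":0,"ax":0,"ay":0,"az":0}

```text
time_s: 10.03
ee_pos: [0.6204, 0.2541, 0.1705]
eef_rot: [-3.138, 0.004, 1.235]
force: [-0.3, -0.4, 0.2]
grip_width: 0.0005
```

Call:
play_rows:
  commands:
    - {"dx":0,"dy":0,"dz":0,"ax":0,"ay":0,"az":0}
    - {"dx":0,"dy":0,"dz":0,"ax":0,"ay":0,"az":0}
    - {"dx":0,"dy":0,"dz":0,"ax":0,"ay":0,"az":0}
    - {"dx":0,"dy":0,"dz":0,"ax":0,"ay":0,"az":0}
    - {"dx":0,"dy":0,"dz":0,"ax":0,"ay":0,"az":0}

```text
time_s: 10.45
ee_pos: [0.6196, 0.2504, 0.1672]
eef_rot: [-3.135, 0.008, 1.234]
force: [0.3, -0.7, -0.7]
grip_width: 0.0004
```

```bash
python3 -c "
from h import *
go(.6296,.2818,.115,71.3)"
```

```text
t 10.45 ee [0.6196 0.2504 0.1672] rot [-179.61    0.44   70.73] F [ 0.27 -0.74 -0.71] w 0.0004
dxyz [ 0.0333 -0.0005  0.052 ] rot [-0.4   0.44 -0.57]
```

Call:
play_rows:
  commands:
    - {"dx":0.014,"dy":0,"dz":0,"ax":-0.4,"ay":0.4,"az":-0.5}
    - {"dx":0.014,"dy":0,"dz":0,"ax":0,"ay":0,"az":0}
    - {"dx":0.006,"dy":0,"dz":0,"ax":0,"ay":0,"az":0}
    - {"dx":0,"dy":0,"dz":0.008,"ax":0,"ay":0,"az":0}
    - {"dx":0,"dy":0,"dz":0,"ax":0,"ay":0,"az":0}

```text
time_s: 10.87
ee_pos: [0.6321, 0.2831, 0.1596]
eef_rot: [3.139, -0.002, 1.242]
force: [-0.5, 0.1, -1.5]
grip_width: 0.0007
```

Call:
play_rows:
  commands:
    - {"dx":0,"dy":0,"dz":0.01,"ax":0,"ay":0,"az":0}
    - {"dx":0,"dy":0,"dz":0.012,"ax":0,"ay":0,"az":0}
    - {"dx":0,"dy":0,"dz":0.01,"ax":0,"ay":0,"az":0}
    - {"dx":0,"dy":0,"dz":0,"ax":0,"ay":0,"az":0}
    - {"dx":0,"dy":0,"dz":0,"ax":0,"ay":0,"az":0}

```text
time_s: 11.28
ee_pos: [0.6314, 0.2818, 0.1224]
eef_rot: [3.14, -0.0, 1.242]
force: [0.1, 0.7, 0.1]
grip_width: 0.0003
```

```bash
python3 -c "
from h import *
go(.6296,.2818,.115,71.3)"
```

```text
t 11.2833 ee [0.6314 0.2818 0.1224] rot [ 1.7993e+02 -2.0000e-02  7.1140e+01] F [0.1  0.71 0.09] w 0.0003
dxyz [-0.0006 -0.0017  0.0074] rot [ 0.07 -0.02 -0.16]
```

Call:
play_rows:
  commands:
    - {"dx":0,"dy":-0.0017,"dz":0.005,"ax":0,"ay":0,"az":0}
    - {"dx":-0.006,"dy":0,"dz":0.002,"ax":0,"ay":0,"az":0}
    - {"dx":-0.006,"dy":0,"dz":0,"ax":0,"ay":0,"az":0}
    - {"dx":-0.005,"dy":0,"dz":0,"ax":0,"ay":0,"az":0}
    - {"dx":-0.004,"dy":0,"dz":0,"ax":0,"ay":0,"az":0}

```text
time_s: 11.7
ee_pos: [0.6223, 0.2609, 0.1149]
eef_rot: [3.14, -0.001, 1.242]
force: [0.2, -0.0, -0.1]
grip_width: 0.0005
```

Call:
play_rows:
  commands:
    - {"dx":-0.004,"dy":0,"dz":0,"ax":0,"ay":0,"az":0}
    - {"dx":-0.004,"dy":0,"dz":0,"ax":0,"ay":0,"az":0}
    - {"dx":-0.004,"dy":0,"dz":0,"ax":0,"ay":0,"az":0}
    - {"dx":-0.004,"dy":0,"dz":0,"ax":0,"ay":0,"az":0}
    - {"dx":-0.004,"dy":0,"dz":0,"ax":0,"ay":0,"az":0}

```text
time_s: 12.12
ee_pos: [0.6155, 0.2402, 0.1157]
eef_rot: [3.139, -0.003, 1.242]
force: [1.2, 1.9, -1.8]
grip_width: 0.0004
```

```bash
python3 -c "
from h import *
go(.6152,.2392,.115,71.3)"
```

```text
t 12.1167 ee [0.6155 0.2402 0.1157] rot [179.84  -0.18  71.14] F [ 1.22  1.88 -1.75] w 0.0004
dxyz [-0.0011  0.0001  0.0007] rot [ 0.16 -0.18 -0.16]
```

Pushing with about 3 N, as expected. About 27 mm remain.

Call:
play_rows:
  commands:
    - {"dx":-0.004,"dy":0,"dz":0,"ax":0,"ay":0,"az":0}
    - {"dx":-0.004,"dy":0,"dz":0,"ax":0,"ay":0,"az":0}
    - {"dx":-0.004,"dy":0,"dz":0,"ax":0,"ay":0,"az":0}
    - {"dx":-0.004,"dy":0,"dz":0,"ax":0,"ay":0,"az":0}
    - {"dx":-0.003,"dy":0,"dz":0,"ax":0,"ay":0,"az":0}

```text
time_s: 12.53
ee_pos: [0.6088, 0.2204, 0.1157]
eef_rot: [3.138, -0.004, 1.242]
force: [1.5, 2.9, -3.1]
grip_width: 0.0003
```

Call:
play_rows:
  commands:
    - {"dx":-0.003,"dy":0,"dz":0,"ax":0,"ay":0,"az":0}
    - {"dx":-0.003,"dy":0,"dz":0,"ax":0,"ay":0,"az":0}
    - {"dx":-0.003,"dy":0,"dz":0,"ax":0,"ay":0,"az":0}
    - {"dx":-0.003,"dy":0,"dz":0,"ax":0,"ay":0,"az":0}
    - {"dx":-0.003,"dy":0,"dz":0,"ax":0,"ay":0,"az":0}

```text
time_s: 12.95
ee_pos: [0.6076, 0.2172, 0.1162]
eef_rot: [3.13, -0.031, 1.245]
force: [14.6, 23.7, -10.9]
grip_width: 0.0004
```

```bash
python3 -c "
from h import *
go(.6152,.2392,.115,71.3)"
```

```text
t 12.95 ee [0.6076 0.2172 0.1162] rot [179.32  -1.78  71.33] F [ 14.59  23.69 -10.88] w 0.0004
dxyz [0.0232 0.0002 0.002 ] rot [ 0.68 -1.78  0.02]
```

The bolt came to a stop after about 40 mm of push. I'll back off, rise and look.

Call:
play_rows:
  commands:
    - {"dx":0.006,"dy":0,"dz":0,"ax":0.6,"ay":-1.7,"az":0}
    - {"dx":0.01,"dy":0,"dz":0,"ax":0,"ay":0,"az":0}
    - {"dx":0.01,"dy":0,"dz":-0.005,"ax":0,"ay":0,"az":0}
    - {"dx":0,"dy":0,"dz":-0.02,"ax":0,"ay":0,"az":0}
    - {"dx":0,"dy":0,"dz":-0.02,"ax":0,"ay":0,"az":0}

```text
time_s: 13.37
ee_pos: [0.6146, 0.2429, 0.1585]
eef_rot: [-3.138, 0.003, 1.246]
force: [-1.0, -1.0, 0.4]
grip_width: 0.0009
```

Call:
play_rows:
  commands:
    - {"dx":0,"dy":0,"dz":-0.02,"ax":0,"ay":0,"az":0}
    - {"dx":-0.025,"dy":0,"dz":-0.01,"ax":0,"ay":0,"az":0}
    - {"dx":-0.03,"dy":0,"dz":0,"ax":0,"ay":0,"az":0}
    - {"dx":-0.03,"dy":0,"dz":0,"ax":0,"ay":0,"az":0}
    - {"dx":-0.03,"dy":0,"dz":0,"ax":0,"ay":0,"az":0}

```text
time_s: 13.78
ee_pos: [0.5784, 0.1356, 0.194]
eef_rot: [3.14, -0.002, 1.252]
force: [0.4, -0.8, 0.6]
grip_width: 0.0005
```

Call:
play_rows:
  commands:
    - {"dx":-0.025,"dy":0,"dz":0,"ax":0,"ay":0,"az":0}
    - {"dx":-0.01,"dy":0,"dz":0,"ax":0,"ay":0,"az":0}
    - {"dx":0,"dy":0,"dz":0,"ax":0,"ay":0,"az":0}
    - {"dx":0,"dy":0,"dz":0,"ax":0,"ay":0,"az":0}
    - {"dx":0,"dy":0,"dz":0,"ax":0,"ay":0,"az":0}

```text
time_s: 14.2
ee_pos: [0.5666, 0.0976, 0.1956]
eef_rot: [3.137, -0.002, 1.248]
force: [0.9, -0.2, -0.0]
grip_width: 0.0007
```

Run:
```python
from h import *
go(.5592,.0725,.17,71.3)
o=ctrl.get_obs();np.save('w8.npy',np.r_[o['ee_pos'],o['eef_rot']]);im=snap('wrist','w8.png')
cv2.imwrite('pics/w8c.png',cv2.resize(im[0:300,180:460,::-1],None,fx=2,fy=2))
```

```text
t 14.2 ee [0.5666 0.0976 0.1956] rot [ 1.7975e+02 -1.4000e-01  7.1510e+01] F [ 0.9  -0.19 -0.03] w 0.0007
dxyz [-0.0262  0.0009  0.0255] rot [ 0.25 -0.14  0.21]
```

View pics/w8c.png

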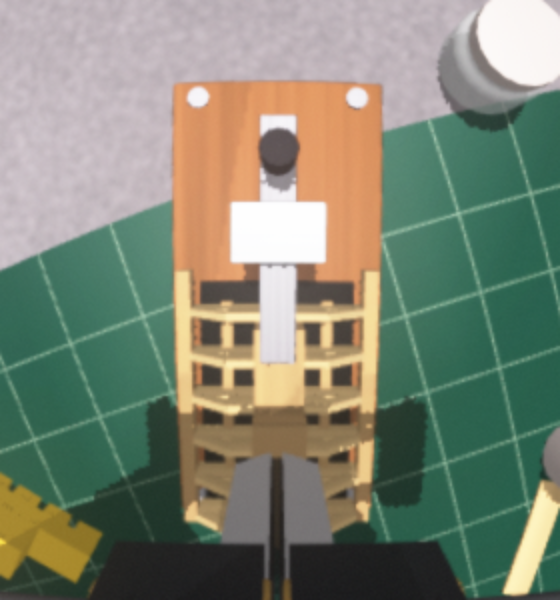

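Run:
```python
from h import *
p=np.load('w8.npy');u=np.array([.3206,.9472]);c=np.array([.5607,.0782])
k=wplane(180+278/2-.3,149/2-.3,.1295,p[:3],p[3:])[:2];print('knob local y',(k-c)@u)
q=wplane(180+278/2-.3,362/2-.3,.093,p[:3],p[3:])[:2];print('nose local y',(q-c)@u)
```

```text
knob local y 0.12803850000000003
nose local y 0.03816936000000002
```

```bash
python3 -c "
from h import *
print(workorder.hand_in()); print(ctrl.get_obs()['time_s'])"
```

```text
the job is handed in; nothing more can be done
None
the job is handed in; nothing more can be done
```

The five-toothed comb is seated on the ribs, the bolt is fully forward over its end, and the job is handed in. The last move ended at 14.2 s of the 64 s allowed. `hand_in()` gives no verdict, so the result rests on my own checks.

- **Comb choice:** The wrist camera showed four notches, so five teeth, on the comb I took. The four-toothed comb was not touched.
- **Seating:** The rib middle lay about 6 mm towards jig −y, measured by camera. The comb went down without catching. The spine met the rib tops at the expected height, with about 3 N of upward force, before I moved the bolt.
- **Bolt:** I pushed the knob to its end stop, where the force reached about 30 N on the bolt. In the last picture the knob is at jig y = 128 mm, 42 mm forward. The nose reads 38 mm where 36 mm was expected, which is within the camera's accuracy. It lies over the comb.
- **Hand-in state:** The gripper was clear of everything, and none of the moves came near the bystanders. I did not re-measure their positions or the seated comb's tilt.

My first two move calls were refused because the rows left out some of the numbers; nothing moved.

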